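# Unstack the grinding wheels into their trays

### The arm

A 6-joint arm with a two-finger parallel gripper is mounted at the origin on the work surface. World frame = base frame: x ahead of the robot, y to its left, z up, the work surface at z = 0. Lengths are in m, angles in degrees, forces in N, time in s.
With the tool pointing down it reaches from about 0.35 to 0.875 m from the base axis. Payload 4.2 kg.
Tool frame: the origin (TCP) lies midway between the tips of the shut fingers; the grasp point (between the pads) lies 19 mm behind it; z points along the fingers, y is the line along which they close (so a half turn about z gives the same grasp; the last joint's range is limited). The gripper opens to 87 mm and grips with 3 to 60 N. Pads are 19 mm wide; open, the fingers measure 117 mm over their backs; the gripper's body (75 mm by 190 mm) begins 51 mm behind the grasp point.
Start: joints at [-51.818, 22.042, 0.453, 0, -68.411, -14.817], TCP at [0.248, -0.574, 0.223] pointing down, gripper open.
Joint ranges: [-179.83, 179.83], [-69.29, 118.12], [-61.27, 80.66], [-181.25, 117.63], [-171.15, -9.14], [-177.46, 177.46]. Speed limits (degrees/s): [159.86, 159.86, 180, 180, 180, 180].

### API

Orientations are given as a 3x3 rotation matrix whose columns are the frame's x, y, z axes.
In Python, from station import * gives the robot as it stands. The module is installed in compiled form; this text tells all that it offers.
- The arm moves only by the tool servo_tool, never from a script. Its argument "deltas" is a list of rows, each an object of numbers: "tx", "ty", "tz": the shift along the tool's x, y, z in mm; "ax", "ay", "az": the turn, a rotation vector about the tool's x, y, z in rad; "claw": the finger opening in mm, from 0 to 87. In form: [{"tx": .., "ty": .., "tz": .., "ax": .., "ay": .., "az": .., "claw": ..}, ...]. A call has 1 to 12 rows; each row is the pose to reach, as a shift and turn from the pose commanded when the call began, along the tool's axes at that moment; what a row does not reach only later rows make up. A row lasts 1/12 s, in which the tool goes at most 41.7 mm and 7.16 degrees, less where a joint would pass 70% of its speed; a pose out of reach is approached as far as the arm can. A call with a gripper value outside its range is refused whole. The fingers move at their own pace and stop on an object; the grip force is fixed at half the most. Time passes only in rows, so rows that repeat a pose let the fingers close. It gives the time, the measured TCP pose, the force, the opening and the grip force at its end, in the units of the state.
- sense(): the state, without advancing time (a new reading comes with each control period).
- capture(name): name is "scene" or "side" or "wrist"; returns the picture (384x512x3 uint8, blue, green, red); there is no depth.
- calibration(name): a dict with "fx", "fy", "cx", "cy" (pixels), "cam_to_world" (4x4, takes a point from camera to world coordinates); the wrist camera has in their place "hand_eye" (4x4, takes a point from camera to tool coordinates, whose origin is the TCP and whose axes are the flange's). Camera axes: x right, y down, z forward; pixel columns grow to the right and rows downward; lengths in m; the calibration is good to about 2 mm. A picture is of the moment at which its call begins: read the wrist's pose just before it. calibration takes no time and is no camera call.
- finish_job(): hands the job in; it is judged then, once.
Trained networks look in the newest picture that a camera, given by its name, has taken for a name from the list of things; names that differ only in an ending like _2 or _b are one class to them, and where a whole thing is asked for, a point or a joint stands for the part that bears it (a point fixed in the world has none). Each returns a list of dicts, best first, with "confidence" (0 to 1); they miss things now and then, are a little off and sometimes report something else, mostly with a low value. They report only what shows in the picture. A call takes as long as a camera call.
- recognise(label, camera): "xyz" ([x, y, z] in m, in the coordinates of the camera as it stood for that picture, good to about 4 mm: the middle of the surface that is visible of it).
- trace(label, camera): "mask" (384x512 bool, what is visible of it).
The state is a dict: "time_s": time; "joints": joint angles; "joint_velocities": joint speeds; "effort": joint torques, N m; "tcp_pos": TCP position; "ee_rot": TCP orientation; "wrist_force": force on the tool from outside, world axes, zero at the start; "moment": the same for the moment, N m; "gripper_width": opening from 0.0 (shut) to 1.0 (fully open); "gripper_force": force on a finger pad.
Only numpy, scipy, OpenCV 4.12 (cv2) and the standard library are available. Lean on these libraries where they do the work, as an engineer would, in place of code of your own. Each camera call takes 0.05 s, during which the arm holds its last target. There are 200 camera calls.

### The job

Someone has left the bench's grinding wheels in two stacks. Take the stacks apart from the top, one wheel at a time, never carrying a wheel with another lying on it and never laying one on a wheel you have already moved. Set each wheel down gently, not dropped, so that it ends lying flat inside the rim of the tray of its own colour.

Things in the scene. Friction and masses are not known exactly. Their poses are not given: they have to be found in the camera images.
- red_wheel: Red ceramic-abrasive grinding wheel: a plain flat disc 62 mm in diameter and 28 mm thick, about 170 g, loose, with a small steel bush (look only) in its middle. Origin: centre of its underside; z up along its axis. At the start it stands on the bench as the bottom of one of the two stacks, with either the blue or the yellow wheel on it.
- green_wheel: Green silicon-carbide grinding wheel: a plain flat disc 62 mm in diameter and 28 mm thick, about 170 g, loose, with a small steel bush (look only) in its middle. Origin: centre of its underside; z up along its axis. At the start it stands on the bench as the bottom of one of the two stacks, with either the blue or the yellow wheel on it.
- blue_wheel: Blue ceramic-abrasive grinding wheel: a plain flat disc 48 mm in diameter and 28 mm thick, about 100 g, loose, with a small steel bush (look only) in its middle. Origin: centre of its underside; z up along its axis. At the start it lies roughly centred on either the red or the green wheel, and the white wheel lies on it.
- yellow_wheel: Yellow fine grinding wheel: a plain flat disc 48 mm in diameter and 28 mm thick, about 100 g, loose, with a small steel bush (look only) in its middle. Origin: centre of its underside; z up along its axis. At the start it lies roughly centred on either the red or the green wheel (the one without the blue), with nothing on it.
- white_wheel: White hard felt polishing bob: a plain flat disc 34 mm in diameter and 30 mm thick, about 30 g, loose, with a small steel bush (look only) in its middle. Origin: centre of its underside; z up along its axis. At the start it lies on top of the blue wheel, the top of the three-high stack.
- red_tray: The red wheel's tray: a shallow round red dish fixed to the bench, empty at the start, outside diameter 90 mm, inside 82 mm, flat floor 4 mm above the bench, rim 8 mm above the bench (4 mm above the floor). Origin: centre of its underside, at bench height. It may be anywhere among the stacks and other trays, at least 100 mm centre to centre.
- green_tray: The green wheel's tray: a shallow round green dish fixed to the bench, empty at the start, outside diameter 90 mm, inside 82 mm, flat floor 4 mm above the bench, rim 8 mm above the bench (4 mm above the floor). Origin: centre of its underside, at bench height. It may be anywhere among the stacks and other trays, at least 100 mm centre to centre.
- blue_tray: The blue wheel's tray: a shallow round blue dish fixed to the bench, empty at the start, outside diameter 76 mm, inside 68 mm, flat floor 4 mm above the bench, rim 8 mm above the bench (4 mm above the floor). Origin: centre of its underside, at bench height. It may be anywhere among the stacks and other trays, at least 100 mm centre to centre.
- yellow_tray: The yellow wheel's tray: a shallow round yellow dish fixed to the bench, empty at the start, outside diameter 76 mm, inside 68 mm, flat floor 4 mm above the bench, rim 8 mm above the bench (4 mm above the floor). Origin: centre of its underside, at bench height. It may be anywhere among the stacks and other trays, at least 100 mm centre to centre.
- white_tray: The white wheel's tray: a shallow round white dish fixed to the bench, empty at the start, outside diameter 62 mm, inside 54 mm, flat floor 4 mm above the bench, rim 8 mm above the bench (4 mm above the floor). Origin: centre of its underside, at bench height. It may be anywhere among the stacks and other trays, at least 100 mm centre to centre.

How it is judged:
By the outcome, as a careful person would: the job done as asked, in the order asked, and still so for the second after the job is handed in, with the robot touching nothing.
It also fails if it takes over 125 s, if anything falls off the work surface, if the arm or the gripper's body presses on something with over 40 N, if the wrist force passes 120 N, or if a joint passes its speed limit or range.

## Working session

There is one attempt and no reset: what is moved stays moved. The work goes in short steps, Python scripts to look and compute and a tool call to move; the robot and the scene stay as the last step left them, time stands still between calls to the robot, and variables do not carry over. Pictures are saved under pics/ and viewed, at most 14 in all, crops included, and the job is handed in when it is done.

Besides the shell and the picture viewer there is one more tool, called by a JSON object that holds its "method" and its "body", one argument or row to a line. servo_tool: Moves the arm, as the interface text tells. Its arguments: {"type":"object","properties":{"deltas":{"type":"array","items":{"type":"object","properties":{"tx":{"type":"number"},"ty":{"type":"number"},"tz":{"type":"number"},"ax":{"type":"number"},"ay":{"type":"number"},"az":{"type":"number"},"claw":{"type":"number"}}}}},"required":["deltas"]}

```bash
mkdir -p pics
python3 - <<'E'
from station import *
import cv2,numpy as np
s=sense();print(s['tcp_pos'],np.round(s['ee_rot'],3),s['time_s'])
a=capture('scene');b=capture('side')
cv2.imwrite('pics/a.png',a);cv2.imwrite('pics/b.png',b)
for cam in ['scene','side']:
  c=calibration(cam);T=np.array(c['cam_to_world']);print(cam,np.round(T,3).tolist(),c['fx'])
  for col in 'red green blue yellow white'.split():
    for k in ['wheel','tray']:
      for r in recognise(f'{col}_{k}',cam)[:2]:
        p=T[:3,:3]@r['xyz']+T[:3,3]; print(col,k,np.round(p*1000),round(r['confidence'],2))
E
```

```text
[ 0.24765055 -0.57317268  0.22145254] [[-0.918 -0.396 -0.001]
 [-0.396  0.918  0.002]
 [ 0.     0.002 -1.   ]] 0.0
scene [[0.228, 0.818, -0.528, 1.096], [0.974, -0.187, 0.132, -0.127], [0.009, -0.544, -0.839, 0.926], [0.0, 0.0, 0.0, 1.0]] 383.4177911225985
red wheel [493.   2.  26.] 0.72
red tray [547. 352.   4.] 0.92
green wheel [493. 199.  20.] 0.73
green tray [ 430. -201.    1.] 0.92
blue wheel [482. 201.  52.] 0.59
blue tray [ 667. -118.    7.] 0.85
yellow wheel [479.   1.  58.] 0.79
yellow tray [480.   5.  56.] 0.47
white wheel [493. 196.  22.] 0.74
white wheel [472. 207.  85.] 0.67
white tray [ 524. -378.    2.] 0.74
white tray [663. 121.   2.] 0.72
side [[-0.971, -0.162, 0.177, 0.323], [-0.24, 0.653, -0.719, 0.862], [0.001, -0.74, -0.672, 0.851], [0.0, 0.0, 0.0, 1.0]] 418.2237641943699
red wheel [466.  26.  24.] 0.76
red tray [545. 355.   5.] 0.87
green wheel [459. 233.  21.] 0.57
green tray [ 428. -200.    0.] 0.72
blue wheel [453. 230.  50.] 0.47
blue tray [ 658. -112.    6.] 0.54
yellow wheel [465.  17.  55.] 0.74
yellow tray [658. 124.   4.] 0.82
white tray [546. 353.   9.] 0.66
white tray [ 525. -376.    0.] 0.63
```

View pics/a.png

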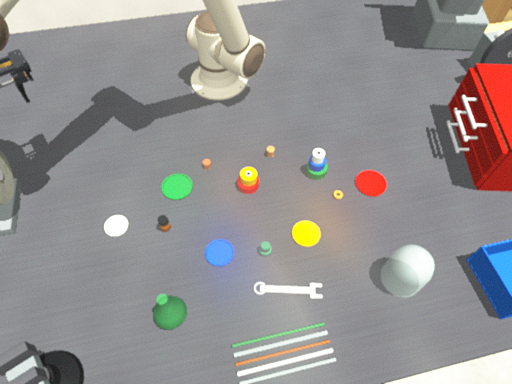

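View pics/b.png

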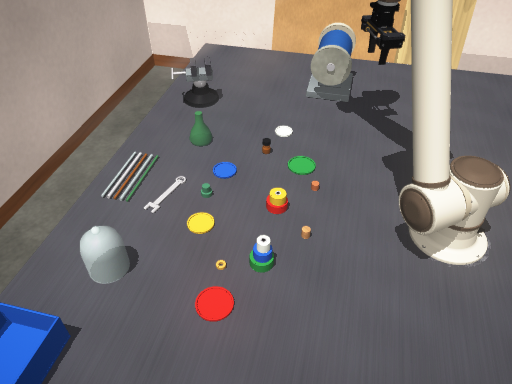

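The scene picture shows the green/blue/white stack at (317,160) and the red/yellow stack at (248,180). The trays are green (177,186), white (116,225), blue (219,252), yellow (306,233) and red (371,183). There is small clutter at (270,151), (207,162), (338,194), (265,248) and (163,222). The side view agrees.

```bash
cat > h.py <<'E'
from station import *
import cv2,numpy as np
from scipy.optimize import least_squares
D=dict(red=62,green=62,blue=48,yellow=48,white=34); TR=dict(red=90,green=90,blue=76,yellow=76,white=62)
def proj(c,T,P):
    q=(np.linalg.inv(T)@np.c_[P,np.ones(len(P))].T)[:3]
    return np.c_[c['fx']*q[0]/q[2]+c['cx'],c['fy']*q[1]/q[2]+c['cy']]
def camT(cam,s=None):
    c=calibration(cam)
    if cam!='wrist': return c,np.array(c['cam_to_world'])
    W=np.eye(4);W[:3,:3]=s['ee_rot'];W[:3,3]=s['tcp_pos'];return c,W@np.array(c['hand_eye'])
def ray(c,T,u,v,z):
    d=T[:3,:3]@[(u-c['cx'])/c['fx'],(v-c['cy'])/c['fy'],1];return T[:3,3]+d*(z-T[2,3])/d[2]
def cen(m):
    n,l,st,ce=cv2.connectedComponentsWithStats(m.astype(np.uint8));i=1+np.argmax(st[1:,4]);return ce[i],st[i,4]
def hullc(c,T,x,y,r,z0,z1):
    a=np.linspace(0,2*np.pi,60);P=np.vstack([np.c_[x+r*np.cos(a),y+r*np.sin(a),0*a+z] for z in(z0,z1)])
    h=cv2.convexHull(proj(c,T,P).astype(np.float32));M=cv2.moments(h)
    return np.array([M['m10'],M['m01']])/M['m00'],M['m00']
def fit(c,T,m,r,z0,z1):
    ce,A=cen(m);g=ray(c,T,*ce,(z0+z1)/2)[:2]
    f=lambda p:hullc(c,T,p[0]/1000,p[1]/1000,r,z0,z1)[0]-ce
    p=least_squares(f,g*1000,diff_step=1e-3).x
    return p,A/hullc(c,T,*(p/1000),r,z0,z1)[1]
E
python3 - <<'E'
from h import *
for cam in ['scene','side']:
  capture(cam);c,T=camT(cam)
  for n,r,z0,z1 in [(k+'_tray',v/2e3,0,.008) for k,v in TR.items()]+[('white_wheel',.017,.056,.086),('yellow_wheel',.024,.028,.056),('blue_wheel',.024,.028,.056),('red_wheel',.031,0,.028),('green_wheel',.031,0,.028)]:
    for t in trace(n,cam)[:2]:
      if t['mask'].sum()<20: continue
      p,q=fit(c,T,t['mask'],r,z0,z1);print(cam,n,np.round(p,1),'area ratio %.2f'%q,'%.2f'%t['confidence'])
c,T=camT('scene')
for u,v in[(270,151),(207,162),(338,194),(265,248),(163,222)]:print(np.round(ray(c,T,u,v,.012)*1000))
E
```

```text
scene red_tray [545.5 354.8] area ratio 0.95 0.87
scene green_tray [ 431.5 -200.9] area ratio 0.99 0.75
scene blue_tray [ 664.9 -118.1] area ratio 0.99 0.56
scene yellow_tray [662.  119.2] area ratio 0.96 0.81
scene white_tray [ 525.1 -376.4] area ratio 0.87 0.94
scene white_tray [476.6 208.8] area ratio 0.60 0.66
scene white_wheel [463.4 209. ] area ratio 0.90 0.43
scene yellow_wheel [469.6   3.5] area ratio 0.94 0.68
scene blue_wheel [478.7 202.6] area ratio 0.46 0.60
scene blue_wheel [ 459.9 -199.6] area ratio 2.16 0.51
scene red_wheel [485.8   0.7] area ratio 0.54 0.59
scene green_wheel [482.2 204.5] area ratio 0.48 0.72
side red_tray [543.9 357.1] area ratio 0.93 0.87
side red_tray [ 522.2 -375.6] area ratio 0.46 0.69
side green_tray [ 428.6 -200.6] area ratio 0.93 0.90
side green_tray [542.8 357.2] area ratio 1.00 0.62
side blue_tray [ 664.8 -116.2] area ratio 0.84 0.64
side blue_tray [543.7 357. ] area ratio 1.39 0.46
side yellow_tray [661.2 122.1] area ratio 0.94 0.83
side yellow_tray [ 662.3 -118.1] area ratio 0.84 0.30
side white_tray [ 520.6 -374. ] area ratio 1.12 0.64
side white_tray [463.5 220.8] area ratio 0.63 0.41
side white_wheel [462.3 210.3] area ratio 0.86 0.78
side yellow_wheel [466.5   5.5] area ratio 0.97 0.55
side yellow_wheel [645.6 154.8] area ratio 1.33 0.39
side blue_wheel [463.8 223. ] area ratio 0.53 0.74
side red_wheel [466.7  22.1] area ratio 0.37 0.46
side green_wheel [461.6 226.4] area ratio 0.48 0.51
[371.  94.  12.]
[ 370. -101.   12.]
[567. 245.  12.]
[684.   1.  12.]
[ 547. -251.   12.]
```

{"method": "servo_tool", "body": {
  "deltas": [
    {"tx": -254,"ty": 316,"az": 0.407,"claw": 60},
    {"tx": -254,"ty": 316,"az": 0.407,"claw": 60},
    {"tx": -254,"ty": 316,"az": 0.407,"claw": 60},
    {"tx": -254,"ty": 316,"az": 0.407,"claw": 60},
    {"tx": -508,"ty": 633,"az": 0.407,"claw": 60},
    {"tx": -508,"ty": 633,"az": 0.407,"claw": 60},
    {"tx": -508,"ty": 633,"az": 0.407,"claw": 60},
    {"tx": -508,"ty": 633,"az": 0.407,"claw": 60},
    {"tx": -508,"ty": 633,"az": 0.407,"claw": 60},
    {"tx": -508,"ty": 633,"az": 0.407,"claw": 60},
    {"tx": -508,"ty": 633,"az": 0.407,"claw": 60},
    {"tx": -508,"ty": 633,"az": 0.407,"claw": 60}
  ]
}}

```text
schema error: expected keys tx, ty, tz, ax, ay, az, claw
```

{"method": "servo_tool", "body": {
  "deltas": [
    {"tx": -508,"ty": 633,"tz": 0,"ax": 0,"ay": 0,"az": 0.407,"claw": 60},
    {"tx": -508,"ty": 633,"tz": 0,"ax": 0,"ay": 0,"az": 0.407,"claw": 60},
    {"tx": -508,"ty": 633,"tz": 0,"ax": 0,"ay": 0,"az": 0.407,"claw": 60},
    {"tx": -508,"ty": 633,"tz": 0,"ax": 0,"ay": 0,"az": 0.407,"claw": 60},
    {"tx": -508,"ty": 633,"tz": 0,"ax": 0,"ay": 0,"az": 0.407,"claw": 60},
    {"tx": -508,"ty": 633,"tz": 0,"ax": 0,"ay": 0,"az": 0.407,"claw": 60},
    {"tx": -508,"ty": 633,"tz": 0,"ax": 0,"ay": 0,"az": 0.407,"claw": 60},
    {"tx": -508,"ty": 633,"tz": 0,"ax": 0,"ay": 0,"az": 0.407,"claw": 60},
    {"tx": -508,"ty": 633,"tz": 0,"ax": 0,"ay": 0,"az": 0.407,"claw": 60},
    {"tx": -508,"ty": 633,"tz": 0,"ax": 0,"ay": 0,"az": 0.407,"claw": 60},
    {"tx": -508,"ty": 633,"tz": 0,"ax": 0,"ay": 0,"az": 0.407,"claw": 60},
    {"tx": -508,"ty": 633,"tz": 0,"ax": 0,"ay": 0,"az": 0.407,"claw": 60}
  ]
}}

```text
time_s: 3.2
tcp_pos: [0.3796, -0.0934, 0.2232]
ee_rot: [[-1.0, -0.001, 0.002], [-0.001, 1.0, 0.0], [-0.002, 0.0, -1.0]]
wrist_force: [1.3, -0.0, 0.4]
gripper_width: 0.692
gripper_force: 0.0
```

{"method": "servo_tool", "body": {
  "deltas": [
    {"tx": -82,"ty": 290,"tz": 30,"ax": 0,"ay": 0,"az": 0,"claw": 60},
    {"tx": -82,"ty": 290,"tz": 30,"ax": 0,"ay": 0,"az": 0,"claw": 60},
    {"tx": -82,"ty": 290,"tz": 30,"ax": 0,"ay": 0,"az": 0,"claw": 60},
    {"tx": -82,"ty": 290,"tz": 30,"ax": 0,"ay": 0,"az": 0,"claw": 60},
    {"tx": -82,"ty": 290,"tz": 30,"ax": 0,"ay": 0,"az": 0,"claw": 60},
    {"tx": -82,"ty": 290,"tz": 30,"ax": 0,"ay": 0,"az": 0,"claw": 60},
    {"tx": -82,"ty": 290,"tz": 30,"ax": 0,"ay": 0,"az": 0,"claw": 60},
    {"tx": -82,"ty": 290,"tz": 30,"ax": 0,"ay": 0,"az": 0,"claw": 60},
    {"tx": -82,"ty": 290,"tz": 30,"ax": 0,"ay": 0,"az": 0,"claw": 60},
    {"tx": -82,"ty": 290,"tz": 30,"ax": 0,"ay": 0,"az": 0,"claw": 60}
  ]
}}

```text
time_s: 4.03
tcp_pos: [0.461, 0.1948, 0.1922]
ee_rot: [[-1.0, -0.002, -0.001], [-0.002, 1.0, -0.001], [0.001, -0.001, -1.0]]
wrist_force: [-0.3, -0.8, 0.6]
gripper_width: 0.693
gripper_force: 0.0
```

```bash
cat >> h.py <<'E'
def look(pairs,cam='wrist',save=None):
    s=sense();im=capture(cam)
    if save: cv2.imwrite('pics/'+save,im)
    c,T=camT(cam,s)
    print('tcp',np.round(s['tcp_pos']*1000 if hasattr(s['tcp_pos'],'shape') else np.array(s['tcp_pos'])*1000,1),s['time_s'])
    for n,r,z0,z1 in pairs:
        for t in trace(n,cam)[:2]:
            if t['mask'].sum()<20: continue
            p,q=fit(c,T,t['mask'],r,z0,z1);print(cam,n,np.round(p,1),'ratio %.2f'%q,'conf %.2f'%t['confidence'],'px',cen(t['mask']))
E
python3 - <<'E'
from h import *
look([('white_wheel',.017,.056,.086)],save='c.png')
print(np.round(calibration('wrist')['hand_eye'],3).tolist())
E
```

```text
tcp [461.  194.8 192.2] 4.0333
wrist white_wheel [463.1 210.3] ratio 0.93 conf 0.78 px (array([272.62745098, 181.91394336]), np.int32(918))
[[0.0, -0.958, -0.287, 0.079], [1.0, 0.0, 0.001, 0.001], [-0.0, -0.287, 0.958, -0.163], [0.0, 0.0, 0.0, 1.0]]
```

View pics/c.png

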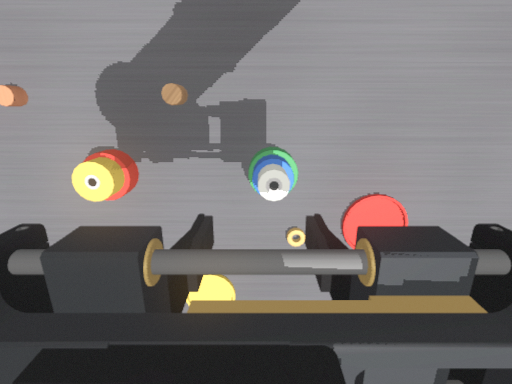

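The wrist picture shows the white wheel at (273,182) on blue and green, with its centre near (463,210). This agrees with the fixed cameras, so I'll grasp it.

{"method": "servo_tool", "body": {
  "deltas": [
    {"tx": -2,"ty": 15,"tz": 40,"ax": 0,"ay": 0,"az": 0,"claw": 60},
    {"tx": -2,"ty": 15,"tz": 75,"ax": 0,"ay": 0,"az": 0,"claw": 60},
    {"tx": -2,"ty": 15,"tz": 105,"ax": 0,"ay": 0,"az": 0,"claw": 60},
    {"tx": -2,"ty": 15,"tz": 120,"ax": 0,"ay": 0,"az": 0,"claw": 60},
    {"tx": -2,"ty": 15,"tz": 128,"ax": 0,"ay": 0,"az": 0,"claw": 60},
    {"tx": -2,"ty": 15,"tz": 128,"ax": 0,"ay": 0,"az": 0,"claw": 60},
    {"tx": -2,"ty": 15,"tz": 128,"ax": 0,"ay": 0,"az": 0,"claw": 45},
    {"tx": -2,"ty": 15,"tz": 128,"ax": 0,"ay": 0,"az": 0,"claw": 38},
    {"tx": -2,"ty": 15,"tz": 128,"ax": 0,"ay": 0,"az": 0,"claw": 32},
    {"tx": -2,"ty": 15,"tz": 128,"ax": 0,"ay": 0,"az": 0,"claw": 28},
    {"tx": -2,"ty": 15,"tz": 128,"ax": 0,"ay": 0,"az": 0,"claw": 28},
    {"tx": -2,"ty": 15,"tz": 128,"ax": 0,"ay": 0,"az": 0,"claw": 28}
  ]
}}

```text
time_s: 5.13
tcp_pos: [0.4637, 0.21, 0.0654]
ee_rot: [[-1.0, -0.001, 0.001], [-0.001, 1.0, 0.001], [-0.001, 0.001, -1.0]]
wrist_force: [-1.5, 0.3, 3.1]
gripper_width: 0.381
gripper_force: 30.0
```

{"method": "servo_tool", "body": {
  "deltas": [
    {"tx": 0,"ty": 0,"tz": -20,"ax": 0,"ay": 0,"az": 0,"claw": 28},
    {"tx": 0,"ty": 0,"tz": -55,"ax": 0,"ay": 0,"az": 0,"claw": 28},
    {"tx": -2,"ty": -20,"tz": -85,"ax": 0,"ay": 0,"az": 0,"claw": 28},
    {"tx": -6,"ty": -55,"tz": -90,"ax": 0,"ay": 0,"az": 0,"claw": 28},
    {"tx": -10,"ty": -95,"tz": -90,"ax": 0,"ay": 0,"az": 0,"claw": 28},
    {"tx": -14,"ty": -135,"tz": -90,"ax": 0,"ay": 0,"az": 0,"claw": 28},
    {"tx": -18,"ty": -175,"tz": -90,"ax": 0,"ay": 0,"az": 0,"claw": 28},
    {"tx": -22,"ty": -215,"tz": -90,"ax": 0,"ay": 0,"az": 0,"claw": 28},
    {"tx": -26,"ty": -255,"tz": -90,"ax": 0,"ay": 0,"az": 0,"claw": 28},
    {"tx": -30,"ty": -295,"tz": -90,"ax": 0,"ay": 0,"az": 0,"claw": 28},
    {"tx": -34,"ty": -335,"tz": -90,"ax": 0,"ay": 0,"az": 0,"claw": 28},
    {"tx": -38,"ty": -370,"tz": -90,"ax": 0,"ay": 0,"az": 0,"claw": 28}
  ]
}}

```text
time_s: 6.13
tcp_pos: [0.5013, -0.1625, 0.1547]
ee_rot: [[-1.0, -0.0, 0.0], [-0.0, 1.0, 0.0], [-0.0, 0.0, -1.0]]
wrist_force: [1.0, 0.3, -0.6]
gripper_width: 0.379
gripper_force: 30.0
```

{"method": "servo_tool", "body": {
  "deltas": [
    {"tx": -4,"ty": -40,"tz": 0,"ax": 0,"ay": 0,"az": 0,"claw": 28},
    {"tx": -8,"ty": -80,"tz": 0,"ax": 0,"ay": 0,"az": 0,"claw": 28},
    {"tx": -12,"ty": -120,"tz": 0,"ax": 0,"ay": 0,"az": 0,"claw": 28},
    {"tx": -16,"ty": -155,"tz": 0,"ax": 0,"ay": 0,"az": 0,"claw": 28},
    {"tx": -20,"ty": -185,"tz": 0,"ax": 0,"ay": 0,"az": 0,"claw": 28},
    {"tx": -22,"ty": -205,"tz": 10,"ax": 0,"ay": 0,"az": 0,"claw": 28},
    {"tx": -22,"ty": -213,"tz": 30,"ax": 0,"ay": 0,"az": 0,"claw": 28},
    {"tx": -22,"ty": -213,"tz": 60,"ax": 0,"ay": 0,"az": 0,"claw": 28},
    {"tx": -22,"ty": -213,"tz": 90,"ax": 0,"ay": 0,"az": 0,"claw": 28},
    {"tx": -22,"ty": -213,"tz": 110,"ax": 0,"ay": 0,"az": 0,"claw": 28},
    {"tx": -22,"ty": -213,"tz": 122,"ax": 0,"ay": 0,"az": 0,"claw": 28},
    {"tx": -22,"ty": -213,"tz": 126,"ax": 0,"ay": 0,"az": 0,"claw": 28}
  ]
}}

```text
time_s: 7.13
tcp_pos: [0.5224, -0.3726, 0.026]
ee_rot: [[-1.0, -0.001, -0.004], [-0.001, 1.0, 0.002], [0.004, 0.002, -1.0]]
wrist_force: [0.2, 0.9, -0.4]
gripper_width: 0.382
gripper_force: 30.0
```

Run:
```python
from h import *
look([('white_tray',.031,0,.008),('white_wheel',.017,.023,.053)],cam='scene',save='d.png')
im=cv2.imread('pics/d.png')[180:270,60:180];cv2.imwrite('pics/d2.png',cv2.resize(im,None,fx=5,fy=5))
```

```text
tcp [ 522.4 -372.6   26. ] 7.1333
scene white_tray [ 536.  -375.6] ratio 0.52 conf 0.76 px (array([116.5971564 , 229.09004739]), np.int32(211))
scene white_tray [477.5 207.5] ratio 0.56 conf 0.58 px (array([315.56395349, 173.38953488]), np.int32(172))
scene white_wheel [ 532.1 -373.1] ratio 0.66 conf 0.42 px (array([113.65671642, 221.3358209 ]), np.int32(134))
```

View pics/d2.png

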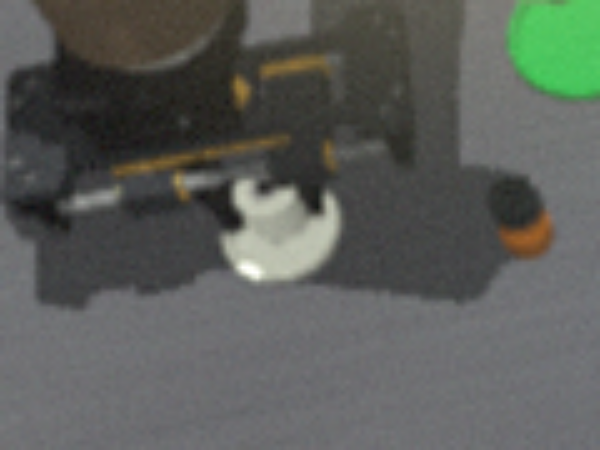

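The crop shows the white wheel over the white tray, inside its rim. I'll lower it in small steps.

{"method": "servo_tool", "body": {
  "deltas": [
    {"tx": 0,"ty": 0,"tz": 3,"ax": 0,"ay": 0,"az": 0,"claw": 28},
    {"tx": 0,"ty": 0,"tz": 6,"ax": 0,"ay": 0,"az": 0,"claw": 28},
    {"tx": 0,"ty": 0,"tz": 9,"ax": 0,"ay": 0,"az": 0,"claw": 28},
    {"tx": 0,"ty": 0,"tz": 11,"ax": 0,"ay": 0,"az": 0,"claw": 28},
    {"tx": 0,"ty": 0,"tz": 11,"ax": 0,"ay": 0,"az": 0,"claw": 28},
    {"tx": 0,"ty": 0,"tz": 11,"ax": 0,"ay": 0,"az": 0,"claw": 28}
  ]
}}

```text
time_s: 7.78
tcp_pos: [0.5238, -0.3732, 0.0175]
ee_rot: [[-1.0, -0.001, -0.0], [-0.001, 1.0, 0.0], [0.0, 0.0, -1.0]]
wrist_force: [0.5, -0.5, 0.2]
gripper_width: 0.382
gripper_force: 30.0
```

{"method": "servo_tool", "body": {
  "deltas": [
    {"tx": 0,"ty": -1,"tz": 1,"ax": 0,"ay": 0,"az": 0,"claw": 28},
    {"tx": 0,"ty": -1,"tz": 2,"ax": 0,"ay": 0,"az": 0,"claw": 28},
    {"tx": 0,"ty": -1,"tz": 3,"ax": 0,"ay": 0,"az": 0,"claw": 28},
    {"tx": 0,"ty": -1,"tz": 3.5,"ax": 0,"ay": 0,"az": 0,"claw": 28},
    {"tx": 0,"ty": -1,"tz": 3.5,"ax": 0,"ay": 0,"az": 0,"claw": 28}
  ]
}}

```text
time_s: 8.2
tcp_pos: [0.5237, -0.3742, 0.0139]
ee_rot: [[-1.0, -0.001, -0.0], [-0.001, 1.0, 0.0], [0.0, 0.0, -1.0]]
wrist_force: [0.0, 0.4, 0.1]
gripper_width: 0.385
gripper_force: 30.0
```

{"method": "servo_tool", "body": {
  "deltas": [
    {"tx": 0,"ty": 0,"tz": 0.5,"ax": 0,"ay": 0,"az": 0,"claw": 28},
    {"tx": 0,"ty": 0,"tz": 1,"ax": 0,"ay": 0,"az": 0,"claw": 28},
    {"tx": 0,"ty": 0,"tz": 1,"ax": 0,"ay": 0,"az": 0,"claw": 28}
  ]
}}

```text
time_s: 8.45
tcp_pos: [0.5239, -0.3743, 0.0135]
ee_rot: [[-1.0, -0.001, 0.0], [-0.001, 1.0, -0.0], [-0.0, -0.0, -1.0]]
wrist_force: [-0.7, -0.4, 2.3]
gripper_width: 0.381
gripper_force: 30.0
```

{"method": "servo_tool", "body": {
  "deltas": [
    {"tx": 0,"ty": 0,"tz": 1,"ax": 0,"ay": 0,"az": 0,"claw": 37},
    {"tx": 0,"ty": 0,"tz": 1,"ax": 0,"ay": 0,"az": 0,"claw": 45},
    {"tx": 0,"ty": 0,"tz": 0,"ax": 0,"ay": 0,"az": 0,"claw": 55},
    {"tx": 0,"ty": 0,"tz": -15,"ax": 0,"ay": 0,"az": 0,"claw": 60},
    {"tx": 0,"ty": 0,"tz": -45,"ax": 0,"ay": 0,"az": 0,"claw": 68},
    {"tx": 0,"ty": 0,"tz": -85,"ax": 0,"ay": 0,"az": 0,"claw": 72},
    {"tx": 4,"ty": 30,"tz": -115,"ax": 0,"ay": 0,"az": 0,"claw": 72},
    {"tx": 10,"ty": 70,"tz": -125,"ax": 0,"ay": 0,"az": 0,"claw": 72},
    {"tx": 16,"ty": 110,"tz": -132,"ax": 0,"ay": 0,"az": 0,"claw": 72},
    {"tx": 22,"ty": 150,"tz": -140,"ax": 0,"ay": 0,"az": 0,"claw": 72},
    {"tx": 28,"ty": 190,"tz": -140,"ax": 0,"ay": 0,"az": 0,"claw": 72},
    {"tx": 34,"ty": 230,"tz": -140,"ax": 0,"ay": 0,"az": 0,"claw": 72}
  ]
}}

```text
time_s: 9.45
tcp_pos: [0.4894, -0.1426, 0.1538]
ee_rot: [[-1.0, -0.0, 0.002], [-0.0, 1.0, 0.0], [-0.002, 0.0, -1.0]]
wrist_force: [1.4, 0.1, -0.6]
gripper_width: 0.827
gripper_force: 0.0
```

Run:
```python
from h import *
for cam in['scene','side']: look([('white_tray',.031,0,.008),('white_wheel',.017,.004,.034),('blue_wheel',.024,.028,.056),('yellow_wheel',.024,.028,.056)],cam=cam)
```

```text
tcp [ 489.4 -142.6  153.8] 9.45
scene white_tray [ 533.1 -373.8] ratio 0.44 conf 0.71 px (array([117.25988701, 228.01129944]), np.int32(177))
scene white_wheel [ 525.  -373.6] ratio 0.80 conf 0.55 px (array([115.5477707 , 222.57324841]), np.int32(157))
scene blue_wheel [465.9 209.6] ratio 0.92 conf 0.62 px (array([316.84210526, 162.30364372]), np.int32(247))
scene yellow_wheel [469.8   3.4] ratio 0.92 conf 0.72 px (array([248.08984375, 176.0546875 ]), np.int32(256))
scene yellow_wheel [506.9  -5.1] ratio 0.60 conf 0.35 px (array([247.98857143, 187.13714286]), np.int32(175))
tcp [ 490.  -144.1  153.3] 9.7
side blue_wheel [457.7 249.9] ratio 0.62 conf 0.71 px (array([260.94238683, 264.21399177]), np.int32(243))
side blue_wheel [465.  210.8] ratio 0.97 conf 0.58 px (array([261.7  , 251.375]), np.int32(360))
side yellow_wheel [467.5   6.1] ratio 0.90 conf 0.66 px (array([277.27710843, 196.44176707]), np.int32(249))
```

{"method": "servo_tool", "body": {
  "deltas": [
    {"tx": 6,"ty": 40,"tz": 0,"ax": 0,"ay": 0,"az": 0,"claw": 72},
    {"tx": 12,"ty": 80,"tz": 0,"ax": 0,"ay": 0,"az": 0,"claw": 72},
    {"tx": 18,"ty": 115,"tz": 5,"ax": 0,"ay": 0,"az": 0,"claw": 72},
    {"tx": 22,"ty": 138,"tz": 15,"ax": 0,"ay": 0,"az": 0,"claw": 72},
    {"tx": 22,"ty": 148,"tz": 30,"ax": 0,"ay": 0,"az": 0,"claw": 72},
    {"tx": 22,"ty": 148,"tz": 40,"ax": 0,"ay": 0,"az": 0,"claw": 72},
    {"tx": 22,"ty": 148,"tz": 40,"ax": 0,"ay": 0,"az": 0,"claw": 72}
  ]
}}

```text
time_s: 10.53
tcp_pos: [0.4662, 0.0035, 0.1112]
ee_rot: [[-1.0, -0.001, -0.004], [-0.001, 1.0, -0.001], [0.004, -0.001, -1.0]]
wrist_force: [-0.2, -0.2, -0.5]
gripper_width: 0.826
gripper_force: 0.0
```

Run:
```python
from h import *
look([('yellow_wheel',.024,.028,.056)])
```

```text
tcp [466.2   3.5 111.2] 10.5333
wrist yellow_wheel [468.1   5.1] ratio 0.97 conf 0.65 px (array([259.85906816, 198.13400077]), np.int32(2597))
```

{"method": "servo_tool", "body": {
  "deltas": [
    {"tx": -1,"ty": 1,"tz": 30,"ax": 0,"ay": 0,"az": 0,"claw": 72},
    {"tx": -1,"ty": 1,"tz": 55,"ax": 0,"ay": 0,"az": 0,"claw": 72},
    {"tx": -1,"ty": 1,"tz": 70,"ax": 0,"ay": 0,"az": 0,"claw": 72},
    {"tx": -1,"ty": 1,"tz": 75,"ax": 0,"ay": 0,"az": 0,"claw": 72},
    {"tx": -1,"ty": 1,"tz": 75,"ax": 0,"ay": 0,"az": 0,"claw": 65},
    {"tx": -1,"ty": 1,"tz": 75,"ax": 0,"ay": 0,"az": 0,"claw": 57},
    {"tx": -1,"ty": 1,"tz": 75,"ax": 0,"ay": 0,"az": 0,"claw": 51},
    {"tx": -1,"ty": 1,"tz": 75,"ax": 0,"ay": 0,"az": 0,"claw": 46},
    {"tx": -1,"ty": 1,"tz": 75,"ax": 0,"ay": 0,"az": 0,"claw": 42},
    {"tx": -1,"ty": 1,"tz": 75,"ax": 0,"ay": 0,"az": 0,"claw": 42},
    {"tx": -1,"ty": 1,"tz": 75,"ax": 0,"ay": 0,"az": 0,"claw": 42}
  ]
}}

```text
time_s: 11.55
tcp_pos: [0.4692, 0.0049, 0.0391]
ee_rot: [[-1.0, -0.001, 0.002], [-0.001, 1.0, 0.0], [-0.002, 0.0, -1.0]]
wrist_force: [-0.2, -0.6, 6.3]
gripper_width: 0.546
gripper_force: 30.0
```

{"method": "servo_tool", "body": {
  "deltas": [
    {"tx": 0,"ty": 0,"tz": -15,"ax": 0,"ay": 0,"az": 0,"claw": 42},
    {"tx": 0,"ty": 0,"tz": -45,"ax": 0,"ay": 0,"az": 0,"claw": 42},
    {"tx": -15,"ty": 9,"tz": -65,"ax": 0,"ay": 0,"az": 0,"claw": 42},
    {"tx": -45,"ty": 27,"tz": -65,"ax": 0,"ay": 0,"az": 0,"claw": 42},
    {"tx": -80,"ty": 48,"tz": -65,"ax": 0,"ay": 0,"az": 0,"claw": 42},
    {"tx": -115,"ty": 69,"tz": -65,"ax": 0,"ay": 0,"az": 0,"claw": 42},
    {"tx": -150,"ty": 90,"tz": -65,"ax": 0,"ay": 0,"az": 0,"claw": 42},
    {"tx": -180,"ty": 107,"tz": -60,"ax": 0,"ay": 0,"az": 0,"claw": 42},
    {"tx": -192,"ty": 115,"tz": -45,"ax": 0,"ay": 0,"az": 0,"claw": 42},
    {"tx": -192,"ty": 115,"tz": -20,"ax": 0,"ay": 0,"az": 0,"claw": 42},
    {"tx": -192,"ty": 115,"tz": 0,"ax": 0,"ay": 0,"az": 0,"claw": 42},
    {"tx": -192,"ty": 115,"tz": 10,"ax": 0,"ay": 0,"az": 0,"claw": 42}
  ]
}}

```text
time_s: 12.55
tcp_pos: [0.6581, 0.1195, 0.024]
ee_rot: [[-1.0, -0.0, -0.006], [-0.0, 1.0, -0.002], [0.006, -0.002, -1.0]]
wrist_force: [-1.4, 0.9, -0.7]
gripper_width: 0.544
gripper_force: 30.0
```

{"method": "servo_tool", "body": {
  "deltas": [
    {"tx": 0,"ty": 0,"tz": 2,"ax": 0,"ay": 0,"az": 0,"claw": 42},
    {"tx": 0,"ty": 0,"tz": 4,"ax": 0,"ay": 0,"az": 0,"claw": 42},
    {"tx": 0,"ty": 0,"tz": 4,"ax": 0,"ay": 0,"az": 0,"claw": 42},
    {"tx": 0,"ty": 0,"tz": 4,"ax": 0,"ay": 0,"az": 0,"claw": 42}
  ]
}}

```text
time_s: 12.88
tcp_pos: [0.6613, 0.1201, 0.0257]
ee_rot: [[-1.0, -0.001, 0.003], [-0.001, 1.0, 0.001], [-0.003, 0.001, -1.0]]
wrist_force: [-0.4, -0.3, -0.3]
gripper_width: 0.539
gripper_force: 30.0
```

Run:
```python
from h import *
look([('yellow_tray',.038,0,.008),('yellow_wheel',.024,.013,.041),('red_wheel',.031,0,.028)],cam='scene',save='e.png')
im=cv2.imread('pics/e.png')[130:280,230:390];cv2.imwrite('pics/e2.png',cv2.resize(im,None,fx=4,fy=4))
```

```text
tcp [661.3 120.1  25.7] 12.8833
scene yellow_tray [682.8 117.2] ratio 0.31 conf 0.55 px (array([307.15508021, 240.09625668]), np.int32(187))
scene yellow_wheel [670.8 121. ] ratio 0.51 conf 0.70 px (array([308.23780488, 231.68292683]), np.int32(164))
scene yellow_wheel [ 449.7 -198.6] ratio 2.24 conf 0.57 px (array([176.92679128, 186.39252336]), np.int32(642))
scene red_wheel [470.8   1.2] ratio 0.91 conf 0.74 px (array([247.53866667, 182.17866667]), np.int32(375))
```

View pics/e2.png

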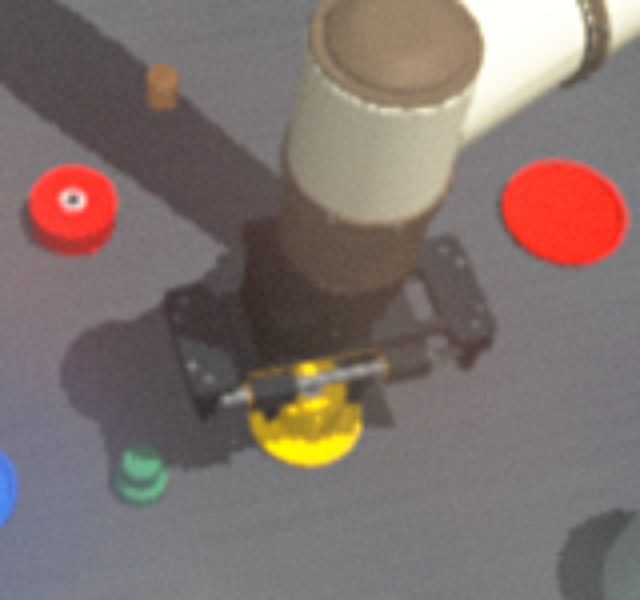

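The crop shows the yellow wheel held over the yellow tray, with the red wheel now bare at about (248,182) in the full picture. I'll lower it.

{"method": "servo_tool", "body": {
  "deltas": [
    {"tx": 0,"ty": 0,"tz": 3,"ax": 0,"ay": 0,"az": 0,"claw": 42},
    {"tx": 0,"ty": 0,"tz": 6,"ax": 0,"ay": 0,"az": 0,"claw": 42},
    {"tx": 0,"ty": 0,"tz": 8,"ax": 0,"ay": 0,"az": 0,"claw": 42},
    {"tx": 0,"ty": 0,"tz": 9,"ax": 0,"ay": 0,"az": 0,"claw": 42},
    {"tx": 0,"ty": 0,"tz": 10,"ax": 0,"ay": 0,"az": 0,"claw": 42},
    {"tx": 0,"ty": 0,"tz": 10,"ax": 0,"ay": 0,"az": 0,"claw": 42}
  ]
}}

```text
time_s: 13.58
tcp_pos: [0.6601, 0.1198, 0.0152]
ee_rot: [[-1.0, -0.001, -0.001], [-0.001, 1.0, -0.001], [0.001, -0.001, -1.0]]
wrist_force: [-3.0, 0.3, 6.2]
gripper_width: 0.545
gripper_force: 30.0
```

{"method": "servo_tool", "body": {
  "deltas": [
    {"tx": 0,"ty": 0,"tz": 0,"ax": 0,"ay": 0,"az": 0,"claw": 51},
    {"tx": 0,"ty": 0,"tz": 0,"ax": 0,"ay": 0,"az": 0,"claw": 58},
    {"tx": 0,"ty": 0,"tz": 0,"ax": 0,"ay": 0,"az": 0,"claw": 66},
    {"tx": 0,"ty": 0,"tz": -15,"ax": 0,"ay": 0,"az": 0,"claw": 72},
    {"tx": 0,"ty": 0,"tz": -50,"ax": 0,"ay": 0,"az": 0,"claw": 72},
    {"tx": 15,"ty": 8,"tz": -85,"ax": 0,"ay": 0,"az": 0,"claw": 72},
    {"tx": 50,"ty": 23,"tz": -97,"ax": 0,"ay": 0,"az": 0,"claw": 72},
    {"tx": 85,"ty": 40,"tz": -97,"ax": 0,"ay": 0,"az": 0,"claw": 72},
    {"tx": 120,"ty": 56,"tz": -97,"ax": 0,"ay": 0,"az": 0,"claw": 72},
    {"tx": 155,"ty": 72,"tz": -97,"ax": 0,"ay": 0,"az": 0,"claw": 72},
    {"tx": 185,"ty": 86,"tz": -97,"ax": 0,"ay": 0,"az": 0,"claw": 72},
    {"tx": 195,"ty": 90,"tz": -97,"ax": 0,"ay": 0,"az": 0,"claw": 72}
  ]
}}

```text
time_s: 14.58
tcp_pos: [0.4618, 0.2104, 0.1111]
ee_rot: [[-1.0, -0.003, -0.001], [-0.003, 1.0, -0.0], [0.001, -0.0, -1.0]]
wrist_force: [-0.5, 0.8, -0.8]
gripper_width: 0.828
gripper_force: 0.0
```

Run:
```python
from h import *
look([('blue_wheel',.024,.028,.056)])
look([('yellow_tray',.038,0,.008),('yellow_wheel',.024,.004,.032),('red_wheel',.031,0,.028)],'scene')
```

```text
tcp [461.8 210.4 111.1] 14.5833
wrist blue_wheel [464.5 211. ] ratio 0.97 conf 0.82 px (array([258.65053763, 198.73425499]), np.int32(2604))
tcp [464.  210.4 111.5] 14.6833
scene yellow_tray [673.6 116.2] ratio 0.46 conf 0.67 px (array([305.76173285, 237.15884477]), np.int32(277))
scene yellow_tray [652.9 122.3] ratio 0.57 conf 0.50 px (array([305.67261905, 230.02380952]), np.int32(336))
scene yellow_wheel [ 672.3 -116.9] ratio 1.75 conf 0.54 px (array([219.59052453, 252.19796954]), np.int32(591))
scene yellow_wheel [658.9 117.8] ratio 0.94 conf 0.53 px (array([305.31649832, 229.60942761]), np.int32(297))
scene red_wheel [471.7   1.4] ratio 0.99 conf 0.67 px (array([247.6405868 , 182.39608802]), np.int32(409))
```

{"method": "servo_tool", "body": {
  "deltas": [
    {"tx": 0,"ty": 0,"tz": 30,"ax": 0,"ay": 0,"az": 0,"claw": 72},
    {"tx": 0,"ty": 0,"tz": 55,"ax": 0,"ay": 0,"az": 0,"claw": 72},
    {"tx": 0,"ty": 0,"tz": 68,"ax": 0,"ay": 0,"az": 0,"claw": 72},
    {"tx": 0,"ty": 0,"tz": 73,"ax": 0,"ay": 0,"az": 0,"claw": 72},
    {"tx": 0,"ty": 0,"tz": 73,"ax": 0,"ay": 0,"az": 0,"claw": 65},
    {"tx": 0,"ty": 0,"tz": 73,"ax": 0,"ay": 0,"az": 0,"claw": 57},
    {"tx": 0,"ty": 0,"tz": 73,"ax": 0,"ay": 0,"az": 0,"claw": 51},
    {"tx": 0,"ty": 0,"tz": 73,"ax": 0,"ay": 0,"az": 0,"claw": 46},
    {"tx": 0,"ty": 0,"tz": 73,"ax": 0,"ay": 0,"az": 0,"claw": 42},
    {"tx": 0,"ty": 0,"tz": 73,"ax": 0,"ay": 0,"az": 0,"claw": 42},
    {"tx": 0,"ty": 0,"tz": 73,"ax": 0,"ay": 0,"az": 0,"claw": 42}
  ]
}}

```text
time_s: 15.8
tcp_pos: [0.466, 0.2102, 0.0391]
ee_rot: [[-1.0, -0.001, 0.002], [-0.001, 1.0, 0.001], [-0.002, 0.001, -1.0]]
wrist_force: [0.8, -0.9, 4.7]
gripper_width: 0.546
gripper_force: 30.0
```

{"method": "servo_tool", "body": {
  "deltas": [
    {"tx": 0,"ty": 0,"tz": -15,"ax": 0,"ay": 0,"az": 0,"claw": 42},
    {"tx": 0,"ty": 0,"tz": -45,"ax": 0,"ay": 0,"az": 0,"claw": 42},
    {"tx": -10,"ty": -16,"tz": -65,"ax": 0,"ay": 0,"az": 0,"claw": 42},
    {"tx": -28,"ty": -46,"tz": -65,"ax": 0,"ay": 0,"az": 0,"claw": 42},
    {"tx": -47,"ty": -78,"tz": -65,"ax": 0,"ay": 0,"az": 0,"claw": 42},
    {"tx": -66,"ty": -109,"tz": -65,"ax": 0,"ay": 0,"az": 0,"claw": 42},
    {"tx": -85,"ty": -140,"tz": -65,"ax": 0,"ay": 0,"az": 0,"claw": 42},
    {"tx": -104,"ty": -171,"tz": -65,"ax": 0,"ay": 0,"az": 0,"claw": 42},
    {"tx": -123,"ty": -202,"tz": -65,"ax": 0,"ay": 0,"az": 0,"claw": 42},
    {"tx": -142,"ty": -233,"tz": -65,"ax": 0,"ay": 0,"az": 0,"claw": 42},
    {"tx": -160,"ty": -263,"tz": -65,"ax": 0,"ay": 0,"az": 0,"claw": 42},
    {"tx": -176,"ty": -289,"tz": -65,"ax": 0,"ay": 0,"az": 0,"claw": 42}
  ]
}}

```text
time_s: 16.8
tcp_pos: [0.6419, -0.0812, 0.1025]
ee_rot: [[-1.0, 0.0, -0.001], [0.0, 1.0, 0.0], [0.001, 0.0, -1.0]]
wrist_force: [0.2, 0.8, -0.7]
gripper_width: 0.546
gripper_force: 30.0
```

{"method": "servo_tool", "body": {
  "deltas": [
    {"tx": -14,"ty": -22,"tz": 5,"ax": 0,"ay": 0,"az": 0,"claw": 42},
    {"tx": -22,"ty": -34,"tz": 20,"ax": 0,"ay": 0,"az": 0,"claw": 42},
    {"tx": -23,"ty": -36,"tz": 45,"ax": 0,"ay": 0,"az": 0,"claw": 42},
    {"tx": -23,"ty": -36,"tz": 65,"ax": 0,"ay": 0,"az": 0,"claw": 42},
    {"tx": -23,"ty": -36,"tz": 75,"ax": 0,"ay": 0,"az": 0,"claw": 42},
    {"tx": -23,"ty": -36,"tz": 78,"ax": 0,"ay": 0,"az": 0,"claw": 42},
    {"tx": -23,"ty": -36,"tz": 78,"ax": 0,"ay": 0,"az": 0,"claw": 42},
    {"tx": -23,"ty": -36,"tz": 78,"ax": 0,"ay": 0,"az": 0,"claw": 42}
  ]
}}

```text
time_s: 17.47
tcp_pos: [0.6654, -0.1148, 0.0262]
ee_rot: [[-1.0, -0.002, 0.002], [-0.002, 1.0, -0.0], [-0.002, -0.0, -1.0]]
wrist_force: [0.9, 0.1, -0.7]
gripper_width: 0.537
gripper_force: 30.0
```

Same relation as with yellow, so it should touch at about z 0.0151.

{"method": "servo_tool", "body": {
  "deltas": [
    {"tx": 0,"ty": -2,"tz": 3,"ax": 0,"ay": 0,"az": 0,"claw": 42},
    {"tx": 0,"ty": -2,"tz": 6,"ax": 0,"ay": 0,"az": 0,"claw": 42},
    {"tx": 0,"ty": -2,"tz": 8,"ax": 0,"ay": 0,"az": 0,"claw": 42},
    {"tx": 0,"ty": -2,"tz": 9,"ax": 0,"ay": 0,"az": 0,"claw": 42},
    {"tx": 0,"ty": -2,"tz": 10,"ax": 0,"ay": 0,"az": 0,"claw": 42},
    {"tx": 0,"ty": -2,"tz": 10,"ax": 0,"ay": 0,"az": 0,"claw": 42},
    {"tx": 0,"ty": -2,"tz": 10,"ax": 0,"ay": 0,"az": 0,"claw": 42}
  ]
}}

```text
time_s: 18.05
tcp_pos: [0.6647, -0.1171, 0.0152]
ee_rot: [[-1.0, -0.001, 0.0], [-0.001, 1.0, -0.0], [-0.0, -0.0, -1.0]]
wrist_force: [1.0, 0.9, -1.5]
gripper_width: 0.54
gripper_force: 30.0
```

{"method": "servo_tool", "body": {
  "deltas": [
    {"tx": 0,"ty": 0,"tz": 0.5,"ax": 0,"ay": 0,"az": 0,"claw": 42},
    {"tx": 0,"ty": 0,"tz": 1,"ax": 0,"ay": 0,"az": 0,"claw": 42},
    {"tx": 0,"ty": 0,"tz": 1,"ax": 0,"ay": 0,"az": 0,"claw": 42}
  ]
}}

```text
time_s: 18.3
tcp_pos: [0.6647, -0.1171, 0.0151]
ee_rot: [[-1.0, -0.001, 0.0], [-0.001, 1.0, -0.0], [-0.0, -0.0, -1.0]]
wrist_force: [-2.2, 0.2, 5.0]
gripper_width: 0.543
gripper_force: 30.0
```

{"method": "servo_tool", "body": {
  "deltas": [
    {"tx": 0,"ty": 0,"tz": 0,"ax": 0,"ay": 0,"az": 0,"claw": 51},
    {"tx": 0,"ty": 0,"tz": 0,"ax": 0,"ay": 0,"az": 0,"claw": 58},
    {"tx": 0,"ty": 0,"tz": 0,"ax": 0,"ay": 0,"az": 0,"claw": 66},
    {"tx": 0,"ty": 0,"tz": -15,"ax": 0,"ay": 0,"az": 0,"claw": 72},
    {"tx": 0,"ty": 0,"tz": -50,"ax": 0,"ay": 0,"az": 0,"claw": 80},
    {"tx": 15,"ty": 9,"tz": -85,"ax": 0,"ay": 0,"az": 0,"claw": 84},
    {"tx": 50,"ty": 31,"tz": -97,"ax": 0,"ay": 0,"az": 0,"claw": 84},
    {"tx": 85,"ty": 52,"tz": -97,"ax": 0,"ay": 0,"az": 0,"claw": 84},
    {"tx": 120,"ty": 73,"tz": -97,"ax": 0,"ay": 0,"az": 0,"claw": 84},
    {"tx": 155,"ty": 95,"tz": -97,"ax": 0,"ay": 0,"az": 0,"claw": 84},
    {"tx": 185,"ty": 113,"tz": -97,"ax": 0,"ay": 0,"az": 0,"claw": 84},
    {"tx": 195,"ty": 119,"tz": -97,"ax": 0,"ay": 0,"az": 0,"claw": 84}
  ]
}}

```text
time_s: 19.3
tcp_pos: [0.465, 0.0026, 0.1108]
ee_rot: [[-1.0, -0.002, -0.003], [-0.002, 1.0, 0.0], [0.003, 0.0, -1.0]]
wrist_force: [-1.0, 0.2, -0.1]
gripper_width: 0.971
gripper_force: 0.0
```

Run:
```python
from h import *
look([('red_wheel',.031,0,.028)])
look([('blue_tray',.038,0,.008),('blue_wheel',.024,.004,.032),('green_wheel',.031,0,.028)],'scene')
look([('red_wheel',.031,0,.028),('green_wheel',.031,0,.028),('blue_wheel',.024,.004,.032)],'side')
```

```text
tcp [465.    2.6 110.8] 19.3
wrist red_wheel [469.9   3.1] ratio 1.00 conf 0.58 px (array([258.54364964, 191.46335766]), np.int32(3425))
tcp [468.1   2.5 111.5] 19.4
scene blue_tray [ 674.  -118.4] ratio 0.52 conf 0.51 px (array([219.49415205, 255.42105263]), np.int32(342))
scene blue_wheel [ 665.1 -118.5] ratio 0.93 conf 0.89 px (array([218.45192308, 249.83653846]), np.int32(312))
scene green_wheel [468.7 211.8] ratio 0.89 conf 0.72 px (array([316.50852273, 168.71590909]), np.int32(352))
scene green_wheel [657.8 120. ] ratio 0.63 conf 0.45 px (array([305.84039088, 229.82736156]), np.int32(307))
tcp [471.    1.6 111.1] 19.6
side red_wheel [467.6   5.5] ratio 0.98 conf 0.63 px (array([276.92405063, 203.45316456]), np.int32(395))
side green_wheel [465.6 213.3] ratio 0.99 conf 0.68 px (array([261.09242144, 259.28465804]), np.int32(541))
side blue_wheel [ 662.  -115.8] ratio 0.97 conf 0.47 px (array([224.42924528, 166.3254717 ]), np.int32(212))
```

{"method": "servo_tool", "body": {
  "deltas": [
    {"tx": 0,"ty": 1,"tz": 35,"ax": 0,"ay": 0,"az": 0,"claw": 84},
    {"tx": 0,"ty": 1,"tz": 65,"ax": 0,"ay": 0,"az": 0,"claw": 84},
    {"tx": 0,"ty": 1,"tz": 88,"ax": 0,"ay": 0,"az": 0,"claw": 84},
    {"tx": 0,"ty": 1,"tz": 100,"ax": 0,"ay": 0,"az": 0,"claw": 84},
    {"tx": 0,"ty": 1,"tz": 105,"ax": 0,"ay": 0,"az": 0,"claw": 84},
    {"tx": 0,"ty": 1,"tz": 105,"ax": 0,"ay": 0,"az": 0,"claw": 76},
    {"tx": 0,"ty": 1,"tz": 105,"ax": 0,"ay": 0,"az": 0,"claw": 69},
    {"tx": 0,"ty": 1,"tz": 105,"ax": 0,"ay": 0,"az": 0,"claw": 64},
    {"tx": 0,"ty": 1,"tz": 105,"ax": 0,"ay": 0,"az": 0,"claw": 58},
    {"tx": 0,"ty": 1,"tz": 105,"ax": 0,"ay": 0,"az": 0,"claw": 56},
    {"tx": 0,"ty": 1,"tz": 105,"ax": 0,"ay": 0,"az": 0,"claw": 56},
    {"tx": 0,"ty": 1,"tz": 105,"ax": 0,"ay": 0,"az": 0,"claw": 56}
  ]
}}

```text
time_s: 20.8
tcp_pos: [0.4703, 0.003, 0.007]
ee_rot: [[-1.0, -0.001, 0.002], [-0.001, 1.0, 0.001], [-0.002, 0.001, -1.0]]
wrist_force: [-0.5, 0.5, 5.7]
gripper_width: 0.705
gripper_force: 30.0
```

{"method": "servo_tool", "body": {
  "deltas": [
    {"tx": 0,"ty": 0,"tz": -15,"ax": 0,"ay": 0,"az": 0,"claw": 56},
    {"tx": 0,"ty": 0,"tz": -45,"ax": 0,"ay": 0,"az": 0,"claw": 56},
    {"tx": -4,"ty": 15,"tz": -75,"ax": 0,"ay": 0,"az": 0,"claw": 56},
    {"tx": -10,"ty": 45,"tz": -85,"ax": 0,"ay": 0,"az": 0,"claw": 56},
    {"tx": -17,"ty": 80,"tz": -85,"ax": 0,"ay": 0,"az": 0,"claw": 56},
    {"tx": -25,"ty": 117,"tz": -85,"ax": 0,"ay": 0,"az": 0,"claw": 56},
    {"tx": -33,"ty": 154,"tz": -85,"ax": 0,"ay": 0,"az": 0,"claw": 56},
    {"tx": -41,"ty": 191,"tz": -85,"ax": 0,"ay": 0,"az": 0,"claw": 56},
    {"tx": -49,"ty": 228,"tz": -85,"ax": 0,"ay": 0,"az": 0,"claw": 56},
    {"tx": -57,"ty": 265,"tz": -85,"ax": 0,"ay": 0,"az": 0,"claw": 56},
    {"tx": -64,"ty": 300,"tz": -85,"ax": 0,"ay": 0,"az": 0,"claw": 56},
    {"tx": -70,"ty": 330,"tz": -85,"ax": 0,"ay": 0,"az": 0,"claw": 56}
  ]
}}

```text
time_s: 21.8
tcp_pos: [0.5388, 0.3349, 0.0902]
ee_rot: [[-1.0, -0.002, -0.001], [-0.002, 1.0, -0.0], [0.001, -0.0, -1.0]]
wrist_force: [0.5, 0.0, -1.6]
gripper_width: 0.705
gripper_force: 30.0
```

{"method": "servo_tool", "body": {
  "deltas": [
    {"tx": -3,"ty": 15,"tz": 5,"ax": 0,"ay": 0,"az": 0,"claw": 56},
    {"tx": -5,"ty": 22,"tz": 20,"ax": 0,"ay": 0,"az": 0,"claw": 56},
    {"tx": -5,"ty": 22,"tz": 42,"ax": 0,"ay": 0,"az": 0,"claw": 56},
    {"tx": -5,"ty": 22,"tz": 60,"ax": 0,"ay": 0,"az": 0,"claw": 56},
    {"tx": -5,"ty": 22,"tz": 67,"ax": 0,"ay": 0,"az": 0,"claw": 56},
    {"tx": -5,"ty": 22,"tz": 70,"ax": 0,"ay": 0,"az": 0,"claw": 56},
    {"tx": -5,"ty": 22,"tz": 70,"ax": 0,"ay": 0,"az": 0,"claw": 56},
    {"tx": -5,"ty": 22,"tz": 70,"ax": 0,"ay": 0,"az": 0,"claw": 56}
  ]
}}

```text
time_s: 22.47
tcp_pos: [0.5447, 0.3545, 0.0218]
ee_rot: [[-1.0, -0.0, 0.001], [-0.0, 1.0, 0.001], [-0.001, 0.001, -1.0]]
wrist_force: [-0.2, 0.4, -1.1]
gripper_width: 0.708
gripper_force: 30.0
```

{"method": "servo_tool", "body": {
  "deltas": [
    {"tx": 0,"ty": 1,"tz": 3,"ax": 0,"ay": 0,"az": 0,"claw": 56},
    {"tx": 0,"ty": 1,"tz": 6,"ax": 0,"ay": 0,"az": 0,"claw": 56},
    {"tx": 0,"ty": 1,"tz": 8,"ax": 0,"ay": 0,"az": 0,"claw": 56},
    {"tx": 0,"ty": 1,"tz": 9,"ax": 0,"ay": 0,"az": 0,"claw": 56},
    {"tx": 0,"ty": 1,"tz": 10,"ax": 0,"ay": 0,"az": 0,"claw": 56},
    {"tx": 0,"ty": 1,"tz": 10.5,"ax": 0,"ay": 0,"az": 0,"claw": 56},
    {"tx": 0,"ty": 1,"tz": 10.5,"ax": 0,"ay": 0,"az": 0,"claw": 56}
  ]
}}

```text
time_s: 23.05
tcp_pos: [0.5442, 0.3558, 0.0111]
ee_rot: [[-1.0, -0.001, 0.0], [-0.001, 1.0, -0.0], [-0.0, -0.0, -1.0]]
wrist_force: [-1.2, -0.6, 2.2]
gripper_width: 0.706
gripper_force: 30.0
```

{"method": "servo_tool", "body": {
  "deltas": [
    {"tx": 0,"ty": 0,"tz": 0.3,"ax": 0,"ay": 0,"az": 0,"claw": 64},
    {"tx": 0,"ty": 0,"tz": 0,"ax": 0,"ay": 0,"az": 0,"claw": 71},
    {"tx": 0,"ty": 0,"tz": 0,"ax": 0,"ay": 0,"az": 0,"claw": 78},
    {"tx": 0,"ty": 0,"tz": 0,"ax": 0,"ay": 0,"az": 0,"claw": 82},
    {"tx": 0,"ty": 0,"tz": -15,"ax": 0,"ay": 0,"az": 0,"claw": 84},
    {"tx": 0,"ty": 0,"tz": -50,"ax": 0,"ay": 0,"az": 0,"claw": 84},
    {"tx": 8,"ty": -15,"tz": -85,"ax": 0,"ay": 0,"az": 0,"claw": 84},
    {"tx": 26,"ty": -48,"tz": -100,"ax": 0,"ay": 0,"az": 0,"claw": 84},
    {"tx": 44,"ty": -82,"tz": -100,"ax": 0,"ay": 0,"az": 0,"claw": 84},
    {"tx": 62,"ty": -115,"tz": -100,"ax": 0,"ay": 0,"az": 0,"claw": 84},
    {"tx": 74,"ty": -137,"tz": -100,"ax": 0,"ay": 0,"az": 0,"claw": 84},
    {"tx": 77,"ty": -143,"tz": -100,"ax": 0,"ay": 0,"az": 0,"claw": 84}
  ]
}}

```text
time_s: 24.05
tcp_pos: [0.4647, 0.2092, 0.1108]
ee_rot: [[-1.0, 0.001, -0.002], [0.001, 1.0, -0.001], [0.002, -0.001, -1.0]]
wrist_force: [-0.2, -0.5, -1.0]
gripper_width: 0.967
gripper_force: 0.0
```

Run:
```python
from h import *
look([('green_wheel',.031,0,.028)])
look([('red_tray',.045,0,.008),('red_wheel',.031,.004,.032)],'scene')
look([('green_tray',.045,0,.008)],'side')
```

```text
tcp [464.7 209.2 110.8] 24.05
wrist green_wheel [466.  212.2] ratio 0.98 conf 0.93 px (array([261.19799646, 188.06982911]), np.int32(3394))
tcp [467.2 211.9 111.2] 24.15
scene red_tray [555.5 341.5] ratio 0.30 conf 0.60 px (array([367.57711443, 186.33830846]), np.int32(201))
scene red_wheel [544.7 354. ] ratio 1.00 conf 0.79 px (array([371.41411765, 179.64235294]), np.int32(425))
tcp [468.5 214.  110.8] 24.3
```

{"method": "servo_tool", "body": {
  "deltas": [
    {"tx": 0,"ty": 0,"tz": 35,"ax": 0,"ay": 0,"az": 0,"claw": 84},
    {"tx": 0,"ty": 0,"tz": 65,"ax": 0,"ay": 0,"az": 0,"claw": 84},
    {"tx": 0,"ty": 0,"tz": 88,"ax": 0,"ay": 0,"az": 0,"claw": 84},
    {"tx": 0,"ty": 0,"tz": 100,"ax": 0,"ay": 0,"az": 0,"claw": 84},
    {"tx": 0,"ty": 0,"tz": 104,"ax": 0,"ay": 0,"az": 0,"claw": 84},
    {"tx": 0,"ty": 0,"tz": 104,"ax": 0,"ay": 0,"az": 0,"claw": 76},
    {"tx": 0,"ty": 0,"tz": 104,"ax": 0,"ay": 0,"az": 0,"claw": 69},
    {"tx": 0,"ty": 0,"tz": 104,"ax": 0,"ay": 0,"az": 0,"claw": 64},
    {"tx": 0,"ty": 0,"tz": 104,"ax": 0,"ay": 0,"az": 0,"claw": 58},
    {"tx": 0,"ty": 0,"tz": 104,"ax": 0,"ay": 0,"az": 0,"claw": 56},
    {"tx": 0,"ty": 0,"tz": 104,"ax": 0,"ay": 0,"az": 0,"claw": 56},
    {"tx": 0,"ty": 0,"tz": 104,"ax": 0,"ay": 0,"az": 0,"claw": 56}
  ]
}}

```text
time_s: 25.4
tcp_pos: [0.4678, 0.213, 0.0076]
ee_rot: [[-1.0, -0.001, 0.001], [-0.001, 1.0, 0.001], [-0.001, 0.001, -1.0]]
wrist_force: [-0.7, 0.7, 5.9]
gripper_width: 0.707
gripper_force: 30.0
```

{"method": "servo_tool", "body": {
  "deltas": [
    {"tx": 0,"ty": 0,"tz": -15,"ax": 0,"ay": 0,"az": 0,"claw": 56},
    {"tx": 0,"ty": 0,"tz": -45,"ax": 0,"ay": 0,"az": 0,"claw": 56},
    {"tx": 1,"ty": -15,"tz": -75,"ax": 0,"ay": 0,"az": 0,"claw": 56},
    {"tx": 4,"ty": -45,"tz": -85,"ax": 0,"ay": 0,"az": 0,"claw": 56},
    {"tx": 8,"ty": -82,"tz": -85,"ax": 0,"ay": 0,"az": 0,"claw": 56},
    {"tx": 11,"ty": -120,"tz": -85,"ax": 0,"ay": 0,"az": 0,"claw": 56},
    {"tx": 15,"ty": -158,"tz": -85,"ax": 0,"ay": 0,"az": 0,"claw": 56},
    {"tx": 18,"ty": -196,"tz": -85,"ax": 0,"ay": 0,"az": 0,"claw": 56},
    {"tx": 22,"ty": -234,"tz": -85,"ax": 0,"ay": 0,"az": 0,"claw": 56},
    {"tx": 25,"ty": -272,"tz": -85,"ax": 0,"ay": 0,"az": 0,"claw": 56},
    {"tx": 29,"ty": -310,"tz": -85,"ax": 0,"ay": 0,"az": 0,"claw": 56},
    {"tx": 32,"ty": -345,"tz": -85,"ax": 0,"ay": 0,"az": 0,"claw": 56}
  ]
}}

```text
time_s: 26.4
tcp_pos: [0.4344, -0.134, 0.0914]
ee_rot: [[-1.0, -0.0, -0.0], [-0.0, 1.0, 0.0], [0.0, 0.0, -1.0]]
wrist_force: [0.8, 0.3, -2.0]
gripper_width: 0.703
gripper_force: 30.0
```

{"method": "servo_tool", "body": {
  "deltas": [
    {"tx": 2,"ty": -30,"tz": 0,"ax": 0,"ay": 0,"az": 0,"claw": 56},
    {"tx": 4,"ty": -54,"tz": 3,"ax": 0,"ay": 0,"az": 0,"claw": 56},
    {"tx": 5,"ty": -66,"tz": 12,"ax": 0,"ay": 0,"az": 0,"claw": 56},
    {"tx": 5,"ty": -68,"tz": 30,"ax": 0,"ay": 0,"az": 0,"claw": 56},
    {"tx": 5,"ty": -68,"tz": 50,"ax": 0,"ay": 0,"az": 0,"claw": 56},
    {"tx": 5,"ty": -68,"tz": 63,"ax": 0,"ay": 0,"az": 0,"claw": 56},
    {"tx": 5,"ty": -68,"tz": 69,"ax": 0,"ay": 0,"az": 0,"claw": 56},
    {"tx": 5,"ty": -68,"tz": 70,"ax": 0,"ay": 0,"az": 0,"claw": 56},
    {"tx": 5,"ty": -68,"tz": 70,"ax": 0,"ay": 0,"az": 0,"claw": 56},
    {"tx": 5,"ty": -68,"tz": 70,"ax": 0,"ay": 0,"az": 0,"claw": 56}
  ]
}}

```text
time_s: 27.23
tcp_pos: [0.4314, -0.2003, 0.0223]
ee_rot: [[-1.0, -0.001, 0.002], [-0.001, 1.0, -0.0], [-0.002, -0.0, -1.0]]
wrist_force: [-0.3, 0.1, -2.3]
gripper_width: 0.703
gripper_force: 30.0
```

{"method": "servo_tool", "body": {
  "deltas": [
    {"tx": 0,"ty": -1,"tz": 3,"ax": 0,"ay": 0,"az": 0,"claw": 56},
    {"tx": 0,"ty": -1,"tz": 6,"ax": 0,"ay": 0,"az": 0,"claw": 56},
    {"tx": 0,"ty": -1,"tz": 8,"ax": 0,"ay": 0,"az": 0,"claw": 56},
    {"tx": 0,"ty": -1,"tz": 9,"ax": 0,"ay": 0,"az": 0,"claw": 56},
    {"tx": 0,"ty": -1,"tz": 10,"ax": 0,"ay": 0,"az": 0,"claw": 56},
    {"tx": 0,"ty": -1,"tz": 10.5,"ax": 0,"ay": 0,"az": 0,"claw": 56},
    {"tx": 0,"ty": -1,"tz": 10.5,"ax": 0,"ay": 0,"az": 0,"claw": 56}
  ]
}}

```text
time_s: 27.82
tcp_pos: [0.4306, -0.2013, 0.0116]
ee_rot: [[-1.0, -0.001, -0.0], [-0.001, 1.0, -0.0], [0.0, -0.0, -1.0]]
wrist_force: [-2.3, 1.0, 4.0]
gripper_width: 0.709
gripper_force: 30.0
```

Contact. I'll release, lift away, and check all five.

{"method": "servo_tool", "body": {
  "deltas": [
    {"tx": 0,"ty": 0,"tz": 0,"ax": 0,"ay": 0,"az": 0,"claw": 64},
    {"tx": 0,"ty": 0,"tz": 0,"ax": 0,"ay": 0,"az": 0,"claw": 71},
    {"tx": 0,"ty": 0,"tz": 0,"ax": 0,"ay": 0,"az": 0,"claw": 78},
    {"tx": 0,"ty": 0,"tz": 0,"ax": 0,"ay": 0,"az": 0,"claw": 82},
    {"tx": 0,"ty": 0,"tz": -15,"ax": 0,"ay": 0,"az": 0,"claw": 84},
    {"tx": 0,"ty": 0,"tz": -50,"ax": 0,"ay": 0,"az": 0,"claw": 84},
    {"tx": 0,"ty": 20,"tz": -85,"ax": 0,"ay": 0,"az": 0,"claw": 84},
    {"tx": 0,"ty": 55,"tz": -120,"ax": 0,"ay": 0,"az": 0,"claw": 84},
    {"tx": 0,"ty": 95,"tz": -150,"ax": 0,"ay": 0,"az": 0,"claw": 84},
    {"tx": 0,"ty": 135,"tz": -160,"ax": 0,"ay": 0,"az": 0,"claw": 84},
    {"tx": 0,"ty": 165,"tz": -160,"ax": 0,"ay": 0,"az": 0,"claw": 84},
    {"tx": 0,"ty": 180,"tz": -160,"ax": 0,"ay": 0,"az": 0,"claw": 84}
  ]
}}

```text
time_s: 28.82
tcp_pos: [0.4316, -0.018, 0.1733]
ee_rot: [[-1.0, -0.004, 0.006], [-0.004, 1.0, 0.002], [-0.006, 0.002, -1.0]]
wrist_force: [0.1, 1.0, 0.1]
gripper_width: 0.968
gripper_force: 0.0
```

Run:
```python
from h import *
look([(k+'_wheel',v/2e3,.004,.034 if k=='white' else .032) for k,v in D.items()],'scene',save='f.png')
im=cv2.imread('pics/f.png')[140:280,80:410];cv2.imwrite('pics/f2.png',cv2.resize(im,None,fx=2.4,fy=2.4))
```

```text
tcp [431.6 -18.  173.3] 28.8167
scene red_wheel [545.9 353.9] ratio 0.87 conf 0.64 px (array([371.53133515, 179.95912807]), np.int32(367))
scene green_wheel [ 429.1 -203.2] ratio 0.94 conf 0.96 px (array([174.99501247, 182.73067332]), np.int32(401))
scene blue_wheel [546.7 354.7] ratio 1.40 conf 0.59 px (array([371.87660668, 180.11311054]), np.int32(389))
scene blue_wheel [ 664.9 -117.4] ratio 0.97 conf 0.52 px (array([218.85321101, 249.65137615]), np.int32(327))
scene yellow_wheel [660.  118.8] ratio 0.97 conf 0.87 px (array([305.81372549, 229.89215686]), np.int32(306))
scene white_wheel [ 524.6 -374.2] ratio 0.92 conf 0.56 px (array([115.32596685, 222.49723757]), np.int32(181))
```

View pics/f2.png

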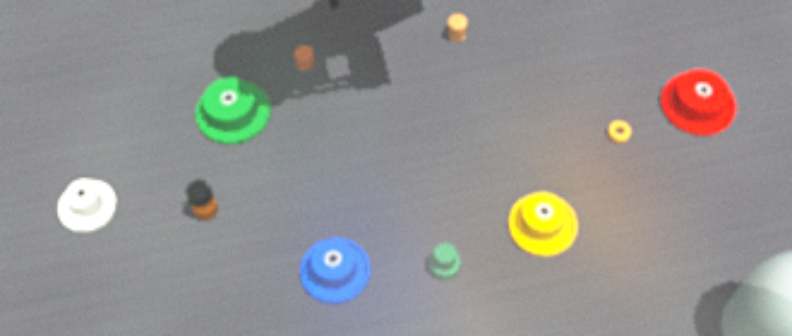

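All five wheels lie flat and centred in the trays of their own colours: green (175,183), white (115,222), blue (219,250), yellow (306,230) and red (371,180). The gripper is clear of everything.

```bash
python3 -c "
from station import *
print(finish_job())"
```

```text
the job is handed in; nothing more can be done
None
```

The job is handed in at about 29 s: all five wheels were unstacked from the top, one at a time, and each was lying flat in the tray of its own colour in the last picture; the verdict itself was not shown.

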